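Zero the tripped variac through its hood and reset its cut-out

ROBOT

A 6-joint arm with a two-finger parallel gripper is mounted at the origin on the work surface. World frame = base frame: x ahead of the robot, y to its left, z up, the work surface at z = 0. Lengths are in mm, angles in rad, forces in N, time in s.
With the tool pointing down it reaches from about 350 to 775 mm from the base axis. Payload 7.3 kg.
Tool frame: the origin (TCP) lies where the fingers leave the gripper's body, on its centre line; the fingertips stand 66 mm ahead of it and the grasp point (between the pads) lies 47 mm ahead of it (r.tips_ahead is the distance from the TCP to the fingertips, in mm); z points along the fingers, y is the line along which they close (so a half turn about z gives the same grasp; the last joint's range is limited). The gripper opens to 92 mm and grips with 3 to 60 N. Pads are 19 mm wide; open, the fingers measure 130 mm over their backs; the gripper's body (75 mm by 190 mm) begins 47 mm behind the grasp point.
Start: joints at [1.156, 0.342, 1.524, -0, 1.275, -0.146], TCP at [139.409, 506.166, 292.241] pointing down, gripper open.
Joint ranges: [-2.53, 2.53], [-0.77, 2.02], [0.04, 2.7], [-1, 4.14], [0.28, 2.66], [-3.11, 3.11]. Speed limits (rad/s): [2.57, 2.57, 3.14, 3.14, 3.14, 3.14].

INTERFACE

Orientations are given as a unit quaternion [x, y, z, w].
In Python, from plant import r gives the robot as it stands. The module is installed in compiled form; this text tells all that it offers.
- The arm moves only by the shell command python3 -m inch 'ROWS' [FORCE]. ROWS is JSON, a list of rows, each a list of 3 entries, a list of its own where there are three numbers: the shift along the tool's x, y, z in cm, then the turn, a rotation vector about the tool's x, y, z in degrees, then the opening, from 0 (shut) to 1 (fully open). In form: [[[tx, ty, tz], [rx, ry, rz], grip], ...]. A call has 1 to 20 rows; each row shifts and turns the commanded pose from where the row before left it, along the tool's axes as they then stand; what a row does not reach is not made up. A row lasts 1/8 s, in which the tool goes at most 62.5 mm and 10.7 degrees, less where a joint would pass 70% of its speed; a pose out of reach is approached as far as the arm can. A call is refused whole if a number of a shift passes 6.25 or a number of a turn 10.7, either way. A call with a gripper value outside its range is refused whole. The fingers move at their own pace and stop on an object; FORCE is the grip in N (left out, the last holds). Time passes only in rows, so rows that do not move let the fingers close. It gives the time, the measured TCP pose, the force, the opening and the grip force at its end, in the units of the state.
- r.get_state(): the state, without advancing time (a new reading comes with each control period).
- r.grab_frame(name): name is "scene" or "top" or "wrist"; returns the picture (400x640x3 uint8, red, green, blue); there is no depth.
- r.calibration(name): a dict with "intrinsics" (3x3 intrinsics, pixels), "k1" (the pictures are not rectified: a ray, as slopes to the right and down, at radius r is drawn at 1 + k1 r^2 times it, then the intrinsics apply), "R" (3x3) and "t" (3): a world point X has camera coordinates R X + t. Camera axes: x right, y down, z forward; pixel columns grow to the right and rows downward; lengths in mm; the calibration is good to about 2 mm. A picture is of the moment at which its call begins: read the wrist's pose just before it. calibration takes no time and is no camera call; for the wrist camera it gives the pose at the moment of the call.
- r.hand_in(): hands the job in; it is judged then, once.
The state is a dict: "time_s": time; "q": joint angles; "joint_vel": joint speeds; "effort": joint torques, N m; "position": TCP position; "tool_rot": TCP orientation; "contact_force": force on the tool from outside, world axes, zero at the start; "moment": the same for the moment, N m; "finger_gap": finger opening in mm; "grasp_force": force on a finger pad.
Only numpy, scipy, OpenCV 4.12 (cv2) and the standard library are available. Lean on these libraries where they do the work, as an engineer would, in place of code of your own. Each camera call takes 0.05 s, during which the arm holds its last target. There are 200 camera calls.

TASK

The bench variac that feeds the adapter test has tripped. Reach through the hole in its hood and turn the dial knob all the way back anticlockwise to its zero stop; only then push the tip of the screwdriver into the slot in the side of the case and press the hidden reset tab fully in. Finish by putting the screwdriver away flat in the shallow grey tray, and do not shift the two power adapters or the bottle.

Things in the scene. Friction and masses are not known exactly. Their poses are not given: they have to be found in the camera images.
- variac: bench variac, fixed: grey case 180 mm along its x, 160 along y, 120 high; voltmeter, switch and outlet on its -x front. Origin: centre of underside; z up. On it a hood of the same outline, closed all round (steel sides, clear windows front and back), its steel top from z 172 to 176 with one round 88 mm hole on the z axis. The dial knob is sunk under the hole; the reset slot is in the -y side
- dial_grip (a point): on the vertical axis of the dial knob, at x 0, y 0, z 147 mm of the variac; axes turn with the knob. Black knob: round skirt 58 mm across, z 123 to 133, and on it a pinch bar 54 mm long (this point's x), 16 mm thick (its y), up to z 158, 18 mm below the hood's upper face. The end with the white line, at the point's +x, is the pointer
- dial (a joint): angle of the dial knob, rad: 0 at the zero stop, growing clockwise seen from above, to 5.24 at the other stop. At 0 the pointer is on the long scale mark 150 degrees anticlockwise (from above) from the variac's +x, that is front left. Steady drag about 0.1 N m; it stays where it is left; starts between 0.9 and 2.8
- slot (a point): centre of the mouth of the reset slot, at x 0, y -83, z 70 mm of the variac, axes as the variac's; push in along +y. Slot 30 mm wide (x), 16 mm high, in a black bezel 52 x 38 mm, 3 mm proud of the case. The white reset tab (22 mm wide, 12 high) is behind it on the same centre line, its face 23 mm behind the mouth while tripped
- reset (a joint): travel of the reset tab, m: 0 tripped (as it starts), 0.008 fully in. It needs about 6 N, has no spring and stays where it is pushed
- driver: loose flat-blade screwdriver, about 120 g, 200 mm long, lying on the bench. Origin: under the middle of the handle; x along the tool to the tip, z up. Black square handle 95 mm long (x -47.5 to 47.5), 24 x 24 mm; a round collar 17 mm across to x 57.5; steel shaft 8 mm in diameter with a 9 x 4 mm blade, to x 152. Centre line 12 mm above its underside; it balances on the handle
- driver_tip (a point): end of the screwdriver's blade, on its centre line, 152 mm along the tool's x from the origin and 12 mm up; axes as the tool's
- tray: shallow grey plastic tool tray, fixed, open on top, empty: 260 mm along its x, 120 along y, 28 mm high, walls 4 mm, floor 4 mm. Origin: centre of its underside. It is on the left or the right of the variac
- bin: yellow plastic bin with adapters in it, fixed, 200 x 120 mm, 75 mm high, where the tray is not (left or right); origin: centre of its underside. Not needed
- adapter_a: black power adapter, 100 x 46 mm, 30 mm high, with an 18 mm stub on one end, standing loose in front of the variac; origin: centre of its underside. Leave it where it is
- adapter_b: the same kind of adapter, lying close beside the screwdriver's shaft on the shaft's right (-y of the tool). Leave it where it is
- bottle: white bottle, 58 mm across, 150 mm high, standing loose behind the variac; origin: centre of its underside. Leave it where it is
There are look-alikes about, which are no part of the job. Of the things that look like the driver, the largest one is meant.

How it is judged:
By the outcome, as a careful person would: the job done as asked, in the order asked, and still so for the second after the job is handed in, with the robot touching nothing.
It also fails if it takes over 72 s, if anything falls off the work surface, if the arm or the gripper's body presses on something with over 40 N, if the wrist force passes 120 N, or if a joint passes its speed limit or range.

## Working session

There is one attempt and no reset: what is moved stays moved. The work goes in short steps, Python scripts to look and compute and a shell command to move; the robot and the scene stay as the last step left them, time stands still between calls to the robot, and variables do not carry over. Pictures are saved under pics/ and viewed, at most 10 in all, crops included, and the job is handed in when it is done.

```bash
mkdir -p pics; python3 - <<'E'
from plant import r
import cv2,numpy as np
for n in("scene","top"):
    im=r.grab_frame(n); cv2.imwrite(f"pics/{n}0.png",im[:,:,::-1])
    c=r.calibration(n); print(n,np.round(c["intrinsics"],1).tolist(),c["k1"],np.round(c["R"],4).tolist(),np.round(c["t"],1).tolist())
s=r.get_state();print(s)
E
```

```text
scene [[373.5, 0.0, 320.6], [0.0, 373.5, 200.5], [0.0, 0.0, 1.0]] -0.02316264918945714 [[0.7343, 0.6788, 0.01], [0.5554, -0.5922, -0.5839], [-0.3904, 0.4343, -0.8118]] [-386.8, -207.3, 1317.2]
top [[500.1, 0.0, 312.6], [0.0, 500.1, 192.8], [0.0, 0.0, 1.0]] 0.01306260628608562 [[-0.0183, -0.9996, -0.0226], [-0.984, 0.022, -0.1768], [0.1772, 0.019, -0.984]] [17.6, 516.1, 1264.8]
{'time_s': 0.1, 'q': array([ 1.15600472e+00,  3.42661208e-01,  1.52489450e+00,  2.25030483e-05,
        1.27540087e+00, -1.46017881e-01]), 'joint_vel': array([-0.00088774, -0.00339261, -0.0011948 , -0.00061918, -0.00094772,
       -0.00312134]), 'effort': array([ 1.79691600e-03, -4.32000697e+01, -2.44698304e+01,  7.18010939e-02,
        5.25199191e-02, -3.11099861e-06]), 'position': array([139.28904873, 505.91369218, 291.61958507]), 'tool_rot': array([ 1.33985947e-01,  9.90982997e-01, -6.52349288e-04, -1.99071118e-04]), 'contact_force': array([ 0.28398466, -0.02893753,  0.11777384]), 'moment': array([-0.01150043,  0.04342318,  0.03429203]), 'grasp_force': 0.0, 'finger_gap': 91.94798435894268}
```

View pics/top0.png

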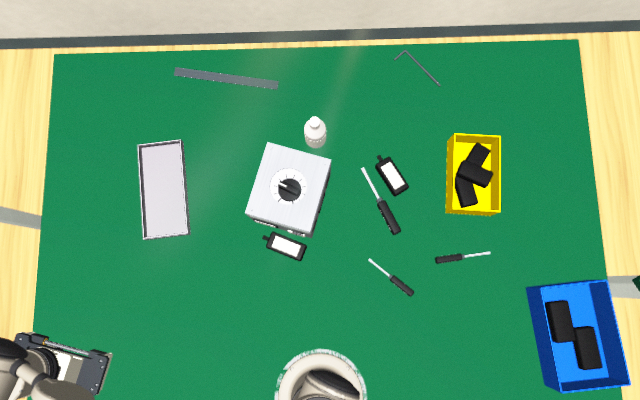

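View pics/scene0.png

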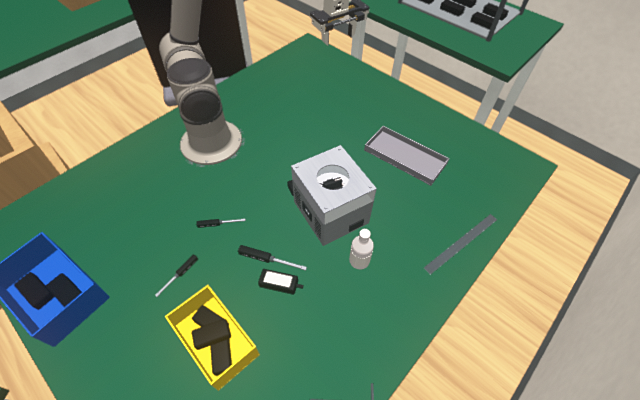

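The top view shows the variac at (289,190), the tray on the left at (163,190) and the yellow bin on the right at (474,175). It also shows adapter_a at (287,246), adapter_b at (392,175) and the bottle at (315,132).

There are three driver-like tools, with handles at (388,217), (401,286) and (449,258). The one at (388,217) is the largest and has adapter_b beside its shaft, so it fits. I'll confirm that in a crop.

```bash
cat > h.py <<'E'
import cv2,numpy as np
from scipy.spatial.transform import Rotation as Ro
from plant import r
def ray(c,px):
    K=np.array(c["intrinsics"]);d=(np.array(px,float)-K[:2,2])/np.array([K[0,0],K[1,1]]);u=d.copy()
    for _ in range(20):u=d/(1+c["k1"]*(u@u))
    R=np.array(c["R"]);return -R.T@np.array(c["t"]),R.T@np.array([u[0],u[1],1])
def onz(c,px,z):
    o,d=ray(c,px);return (o+d*(z-o[2])/d[2])[:2]
def proj(c,X):
    p=np.array(c["R"])@np.array(X,float)+np.array(c["t"]);u=p[:2]/p[2];u=u*(1+c["k1"]*(u@u));K=np.array(c["intrinsics"]);return K[:2,:2]@u+K[:2,2]
def grab(n):
    c=r.calibration(n);return c,r.grab_frame(n)
def dark(c,im,z,box,th=60,lo=15):
    x0,y0,x1,y1=box;m=(im[y0:y1,x0:x1].max(2)<th).astype(np.uint8)
    out=[]
    for k in cv2.findContours(m,0,1)[0]:
        if cv2.contourArea(k)<lo:continue
        P=np.array([onz(c,p[0]+[x0,y0],z) for p in k],np.float32);out.append((cv2.minAreaRect(P),np.round(P.mean(0))))
    return out
E
python3 - <<'E'
from h import *
im=cv2.imread("pics/top0.png");a=cv2.resize(im[120:300,220:500],None,fx=2.85,fy=2.85,interpolation=2);cv2.imwrite("pics/c1.png",a)
c=r.calibration("top");rgb=im[:,:,::-1]
print("cam",ray(c,(320,200))[0])
for k in dark(c,rgb,24,(340,150,500,300)):print(k[0])
# tray: non-green inside region
hsv=cv2.cvtColor(im,cv2.COLOR_BGR2HSV)
def blob(box,z):
    x0,y0,x1,y1=box;h=hsv[y0:y1,x0:x1];m=(~((h[...,0]>50)&(h[...,0]<90)&(h[...,1]>90))).astype(np.uint8)
    k=max(cv2.findContours(m,0,1)[0],key=cv2.contourArea);P=np.array([onz(c,p[0]+[x0,y0],z) for p in k],np.float32);return cv2.minAreaRect(P)
print("tray",blob((115,120,210,260),28))
x0,y0,x1,y1=230,125,345,235;h=hsv[y0:y1,x0:x1]
E
```

```text
cam [ 284.09597264  -17.87246717 1336.17612253]
((340.97064208984375, -339.715576171875), (14.06175422668457, 67.53681182861328), 7.013250827789307)
((451.2187805175781, -190.81765747070312), (92.68013000488281, 24.237531661987305), 25.652416229248047)
((567.1465454101562, -199.69039916992188), (115.69139099121094, 48.74737548828125), 30.58257484436035)
((554.5372924804688, -417.9088134765625), (84.89944458007812, 171.19415283203125), 60.25177001953125)
tray ((540.865234375, 408.4882507324219), (263.03369140625, 127.98535919189453), 5.98753023147583)
```

View pics/c1.png

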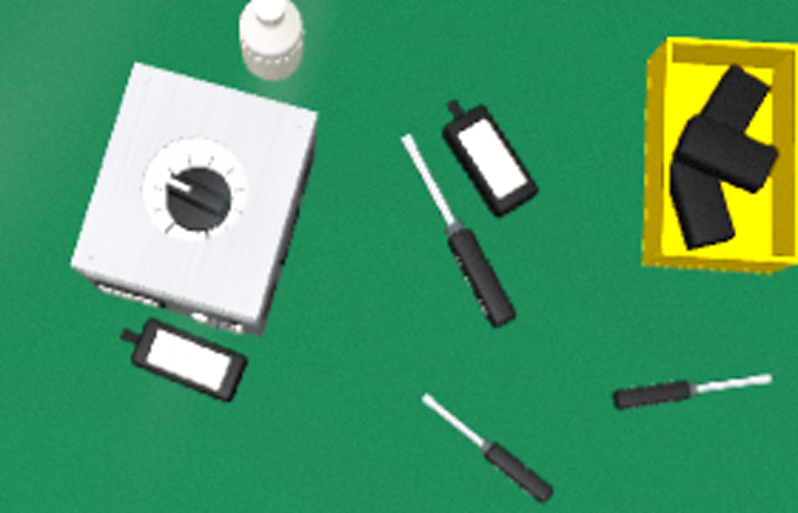

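The crop confirms it: the driver is the tool with its handle at (481,277) and its tip at (406,137) in crop pixels. It measures about 93 x 24 mm on the handle, larger than the other two. I'll move above the variac and measure it with the wrist camera.

```bash
python3 -m inch '[[[-3.56,-2.41,-0.3],[0,0,0],0.5],[[-3.56,-2.41,-0.3],[0,0,0],0.5],[[-3.56,-2.41,-0.3],[0,0,0],0.5],[[-3.56,-2.41,-0.3],[0,0,0],0.5],[[-3.56,-2.41,-0.3],[0,0,0],0.5],[[-3.56,-2.41,-0.3],[0,0,0],0.5],[[-3.56,-2.41,-0.3],[0,0,0],0.5],[[-3.56,-2.41,-0.3],[0,0,0],0.5],[[-3.56,-2.41,-0.3],[0,0,0],0.5],[[-3.56,-2.41,-0.3],[0,0,0],0.5],[[-3.56,-2.41,-0.3],[0,0,0],0.5],[[-3.56,-2.41,-0.3],[0,0,0],0.5],[[-3.56,-2.41,-0.3],[0,0,0],0.5],[[-3.56,-2.41,-0.3],[0,0,0],0.5],[[0,0,0],[0,0,0],0.33],[[0,0,0],[0,0,0],0.33]]' 30
python3 - <<'E'
from h import *
c,im=grab("wrist");cv2.imwrite("pics/w1.png",im[:,:,::-1]);np.save("w1.npy",c,allow_pickle=True)
print(ray(c,(320,200)),c["k1"])
E
```

```text
time_s: 2.1
position: [529.8, 48.8, 333.7]
tool_rot: [0.134, 0.991, 0.0, -0.001]
contact_force: [0.6, 1.0, -0.2]
finger_gap: 31.7
grasp_force: 0.0
(array([451.08315016,  69.39406669, 425.69653994]), array([ 0.27604591, -0.07166121, -0.95854764])) 0.003040954645417053
```

View pics/w1.png

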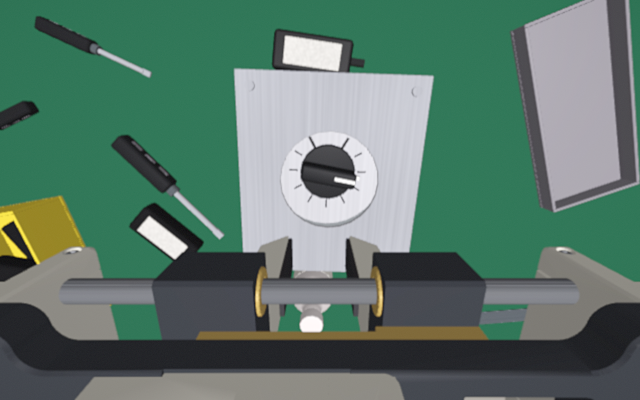

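The wrist view shows the hood top, with front corners at (235,69) and (433,76). The hole is centred near (329,178), and the pointer line runs from (335,180) to (357,185).

```bash
python3 - <<'E'
from h import *
im=cv2.imread("pics/w1.png");c=np.load("w1.npy",allow_pickle=True).item()
g=im.min(2);print(g[178,270:390:4],g[110,225:440:6])
# hole
sub=g.copy();m=np.zeros_like(g);m[125:235,272:388]=1
d=((g>212)|(g<110)).astype(np.uint8)*m
d=cv2.morphologyEx(d,cv2.MORPH_OPEN,np.ones((3,3),np.uint8))
k=max(cv2.findContours(d,0,1)[0],key=cv2.contourArea);k=cv2.convexHull(k)
P=np.array([onz(c,p[0],176) for p in k],np.float32)
print("hole",cv2.minEnclosingCircle(P),cv2.fitEllipse(P))
# side edges of hood
L=[];Rr=[];F=[]
hsv=cv2.cvtColor(im,cv2.COLOR_BGR2HSV)
gray=(hsv[...,1]<60)&(g>120)
for y in range(85,230,5):
    xs=np.where(gray[y,225:445])[0]+225;L.append(onz(c,(xs[0]-.5,y),176));Rr.append(onz(c,(xs[-1]+.5,y),176))
for x in range(245,425,5):
    ys=np.where(gray[60:100,x])[0]+60
    if x<265 or x>360: F.append(onz(c,(x,ys[0]-.5),176))
for n,p in(("L",L),("R",Rr),("F",F)):
    f=cv2.fitLine(np.array(p,np.float32),cv2.DIST_HUBER,0,.01,.01).ravel();print(n,np.degrees(np.arctan2(f[1],f[0])),f[2:])
# white line on knob
w=(g>150).astype(np.uint8)
w[:, :331]=0;w[:,362:]=0;w[:172]=0;w[192:]=0
n,lab,st,ce=cv2.connectedComponentsWithStats(w)
for i in range(1,n):
    ys,xs=np.where(lab==i);Q=np.array([onz(c,p,158) for p in zip(xs,ys)],np.float32);print("line",len(Q),cv2.minAreaRect(Q),ce[i])
E
python3 - <<'E'
import cv2
im=cv2.imread("pics/w1.png");cv2.imwrite("pics/c2.png",cv2.resize(im[120:240,265:395],None,fx=4.5,fy=4.5,interpolation=2))
E
```

```text
[198 199 198 228 223 227 227 230  41  46  51  53  55  58  61  63 169 220
 160 101  70  60 255 233 231 231 229 183 201 201] [ 50  48 200 202 199 202 197 199 203 199 200 202 201 196 206 197 198 198
 201 198 197 198 196 201 205 204 202 200 203 201 204 201 202 205  92  51]
hole ((507.2349853515625, 63.122379302978516), 42.79496383666992) ((506.6641845703125, 63.18243408203125), (81.94361114501953, 85.95003509521484), 172.72531127929688)
L -17.58725 [455.03653   -4.531958]
R -17.328423 [516.4378  144.57596]
F 72.63971 [423.50992  93.16915]
line 260 ((517.891845703125, 79.59221649169922), (25.810791015625, 18.895347595214844), 77.05284118652344) [351.91153846 182.10769231]
```

View pics/c2.png

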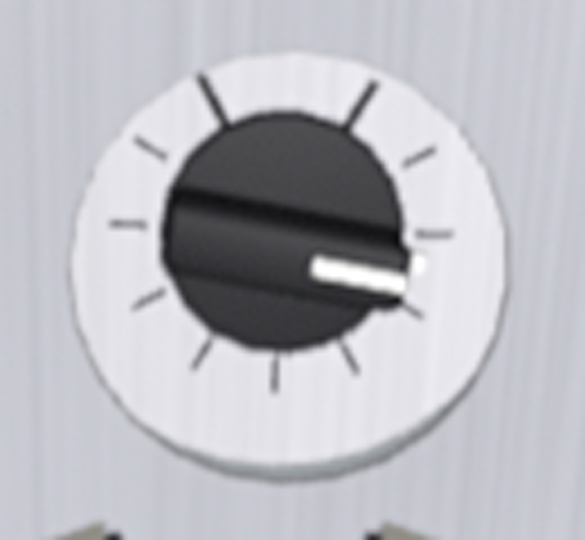

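The crop shows the bar running from (170,230) to (405,290), with the white line from (312,266) to (406,284), clear of the long zero mark at (365,105).

```bash
cat >> h.py <<'E'
def togo(x,y,z,yang):
    """shift in tool axes (cm) and tool z turn (deg) to TCP xyz (mm) with tool y at world angle yang"""
    s=r.get_state();R=Ro.from_quat(s["tool_rot"]).as_matrix();d=R.T@(np.array([x,y,z])-s["position"])/10
    a=np.degrees(np.arctan2(R[1,1],R[0,1]));print("shift cm",np.round(d,2),"len",round(np.linalg.norm(d),2),"y at",round(a,1),"turn z",round(-((yang-a+180)%360-180),1),"tilt",np.round(R[:,2],3),"q6",round(np.degrees(s["q"][5])),"t",s["time_s"])
E
python3 - <<'E'
from h import *
c=np.load("w1.npy",allow_pickle=True).item()
cv=lambda p:(265+(p[0]+.5)/4.5-.5,120+(p[1]+.5)/4.5-.5)
P=[onz(c,cv(p),158) for p in((312,266),(404,284))];d=P[1]-P[0];a=np.degrees(np.arctan2(d[1],d[0]));print(P,a)
print("from centre",np.degrees(np.arctan2(*(P[1]-[507.5,63])[::-1])))
b=a;print("dial deg",150-17.4-b)
togo(507.5,63,203,b-90)
E
```

```text
[array([511.27178782,  67.85345207]), array([520.29255556,  85.77952595])] 63.28752251095558
from centre 60.682248450490675
dial deg 69.31247748904441
shift cm [ 2.49  0.74 13.09] len 13.35 y at 74.6 turn z 101.3 tilt [-0.001  0.    -1.   ] q6 -78 t 2.15
```

```bash
python3 -m inch '[[[1.25,0.37,0],[0,0,0],0.33],[[1.25,0.37,0],[0,0,0],0.33],[[0,0,0],[0,0,10.1],0.33],[[0,0,0],[0,0,10.1],0.33],[[0,0,0],[0,0,10.1],0.33],[[0,0,0],[0,0,10.1],0.33],[[0,0,0],[0,0,10.1],0.33],[[0,0,0],[0,0,10.1],0.33],[[0,0,0],[0,0,10.1],0.33],[[0,0,0],[0,0,10.1],0.33],[[0,0,0],[0,0,10.1],0.33],[[0,0,0],[0,0,10.1],0.33],[[0,0,2],[0,0,0],0.33],[[0,0,2],[0,0,0],0.33],[[0,0,2],[0,0,0],0.33],[[0,0,1],[0,0,0],0.33],[[0,0,0],[0,0,0],0.33],[[0,0,0],[0,0,0],0.33]]' 40
python3 - <<'E'
from h import *
togo(507.5,63,203,63.3-90)
c,im=grab("wrist");cv2.imwrite("pics/w2.png",im[:,:,::-1])
E
```

```text
time_s: 4.4
position: [508.4, 62.5, 265.1]
tool_rot: [0.85, 0.527, 0.001, 0.0]
contact_force: [0.0, 0.3, -0.8]
finger_gap: 30.6
grasp_force: 0.0
shift cm [ 0.   -0.11  6.21] len 6.21 y at -26.4 turn z 0.3 tilt [ 0.002  0.    -1.   ] q6 25 t 4.4
```

View pics/w2.png

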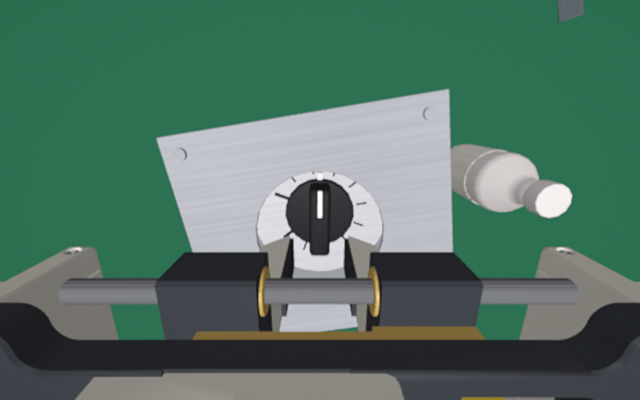

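The bar is upright at column 320, midway between the fingers and pointing along the tool axis, so I'll descend and grip it.

```bash
python3 -m inch '[[[0,-0.05,1.5],[0,0,0],0.33],[[0,-0.05,1.5],[0,0,0],0.33],[[0,0,1.5],[0,0,0],0.33],[[0,0,1],[0,0,0],0.33],[[0,0,0.6],[0,0,0],0.33],[[0,0,0],[0,0,0],0.33],[[0,0,0],[0,0,0],0],[[0,0,0],[0,0,0],0],[[0,0,0],[0,0,0],0],[[0,0,0],[0,0,0],0],[[0,0,0],[0,0,0],0]]' 40
```

```text
time_s: 5.82
position: [508.7, 62.2, 203.8]
tool_rot: [0.85, 0.527, 0.001, 0.001]
contact_force: [4.6, -3.1, -1.2]
finger_gap: 15.5
grasp_force: 40.0
```

```bash
python3 -m inch '[[[0,0,0],[0,0,-7],0],[[0,0,0],[0,0,-7],0],[[0,0,0],[0,0,-7],0],[[0,0,0],[0,0,-7],0],[[0,0,0],[0,0,-7],0],[[0,0,0],[0,0,-7],0],[[0,0,0],[0,0,-7],0],[[0,0,0],[0,0,-7],0],[[0,0,0],[0,0,-7],0],[[0,0,0],[0,0,0],0],[[0,0,0],[0,0,0],0]]'
python3 -c "
from h import *
togo(507.5,63,203,42.6);s=r.get_state();print(s['moment'],s['contact_force'])"
```

```text
time_s: 7.2
position: [510.3, 62.3, 203.8]
tool_rot: [0.449, 0.893, 0.002, 0.004]
contact_force: [11.8, -0.2, -8.7]
finger_gap: 15.5
grasp_force: 40.0
shift cm [ 0.23 -0.19  0.08] len 0.3 y at 36.6 turn z -6.0 tilt [ 0.008 -0.001 -1.   ] q6 -38 t 7.2
[-0.24340256 -1.70353415  0.08368147] [11.83171483 -0.22990661 -8.68777823]
```

```bash
for i in 1; do python3 -m inch '[[[0,0,0],[0,0,-3],0],[[0,0,0],[0,0,-3],0],[[0,0,0],[0,0,0],0],[[0,0,0],[0,0,0],0]]'; done
python3 -c "
from h import *
togo(507.5,63,203,42.6);s=r.get_state();print(s['moment'])"
python3 -m inch '[[[0,0,0],[0,0,-3],0],[[0,0,0],[0,0,0],0],[[0,0,0],[0,0,0],0]]'
python3 -c "
from h import *
togo(507.5,63,203,42.6);s=r.get_state();print(s['moment'])"
```

```text
time_s: 7.7
position: [510.5, 62.4, 203.8]
tool_rot: [0.402, 0.916, 0.002, 0.004]
contact_force: [12.6, -0.8, -8.7]
finger_gap: 15.7
grasp_force: 40.0
shift cm [ 0.24 -0.18  0.08] len 0.31 y at 42.6 turn z -0.0 tilt [ 0.008 -0.    -1.   ] q6 -44 t 7.7
[-0.22798827 -1.89400577  0.05727353]
time_s: 8.07
position: [510.5, 62.4, 203.8]
tool_rot: [0.379, 0.925, 0.002, 0.004]
contact_force: [12.2, -0.9, -8.8]
finger_gap: 15.6
grasp_force: 40.9
shift cm [ 0.26 -0.17  0.08] len 0.31 y at 45.5 turn z 2.9 tilt [ 0.008  0.    -1.   ] q6 -47 t 8.075
[-0.19981247 -1.98115332 -0.86631981]
```

The moment jumped to -0.87 N m, so the knob is at its stop. I'll release, rise and check.

```bash
python3 -m inch '[[[0,0,0],[0,0,0],0.33],[[0,0,0],[0,0,0],0.33],[[0,0,0],[0,0,0],0.33],[[0,0,-1.5],[0,0,0],0.33],[[0,0,-3],[0,0,0],0.33],[[0,0,-4],[0,0,0],0.33],[[0,0,-4],[0,0,0],0.33],[[0,0,0],[0,0,0],0.33],[[0,0,0],[0,0,0],0.33]]' 40
python3 - <<'E'
from h import *
c,im=grab("wrist");cv2.imwrite("pics/w3.png",cv2.resize(im[110:290,180:460,::-1],None,fx=2.8,fy=2.8,interpolation=2))
np.save("w3.npy",c,allow_pickle=True)
E
```

```text
time_s: 9.2
position: [506.9, 62.7, 328.2]
tool_rot: [0.378, 0.926, 0.0, -0.0]
contact_force: [0.3, -0.6, -0.3]
finger_gap: 30.1
grasp_force: 0.0
```

View pics/w3.png

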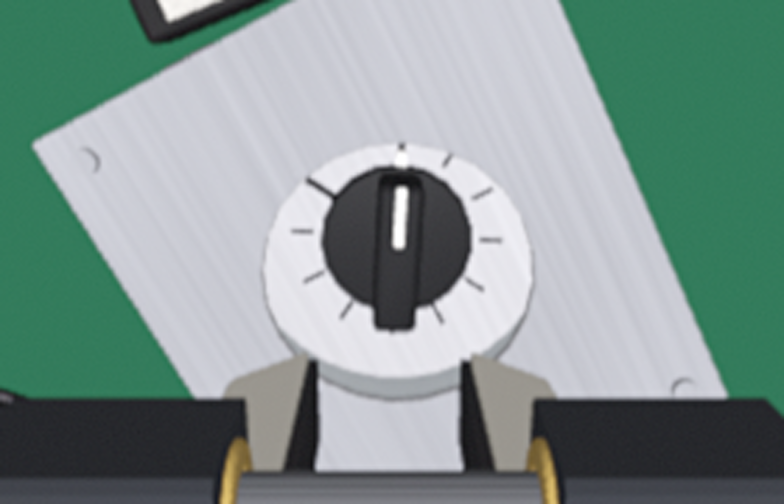

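The pointer lies on the upper long mark at (402,147), with the other stop's mark 60° further anticlockwise at (320,190). I'll check the angle in numbers.

```bash
python3 - <<'E'
from h import *
c=np.load("w3.npy",allow_pickle=True).item()
cv=lambda p:(180+(p[0]+.5)/2.8-.5,110+(p[1]+.5)/2.8-.5)
an=lambda d:np.degrees(np.arctan2(d[1],d[0]))
P=[onz(c,cv(p),158) for p in((399,247),(404,187))];print(an(P[1]-P[0]))
for p in((402,147),(320,190)):print(an(onz(c,cv(p),123)-[507.5,63]))
togo(451,-191,300,25.65-90)
# line by mask
c,im=grab("top");print([k[0] for k in dark(c,im,24,(365,190,405,240))])
m=(im.min(2)>150)&(im.max(2).astype(int)-im.min(2)<50)
ys,xs=np.where(m[160:205,355:385]);Q=np.array([onz(c,(x+355,y+160),16) for x,y in zip(xs,ys)],np.float32);print(cv2.minAreaRect(Q))
f=cv2.fitLine(Q,cv2.DIST_HUBER,0,.01,.01).ravel();print(f,an(f))
E
```

```text
131.19426758867846
130.88169487836709
-165.6188471119602
shift cm [-13.77 -22.03   2.76] len 26.12 y at 45.6 turn z 109.9 tilt [-0.002  0.    -1.   ] q6 -47 t 9.25
[((451.2187805175781, -190.81765747070312), (92.68013000488281, 24.237531661987305), 25.652416229248047), ((516.0596923828125, -216.6628875732422), (37.045650482177734, 13.493110656738281), 88.70880126953125)]
((547.3912963867188, -158.48187255859375), (88.37150573730469, 62.8880615234375), 4.499578475952148)
[ 9.1418070e-01  4.0530691e-01  5.4654187e+02 -1.4736572e+02] 23.91036
```

The pointer agrees with the zero mark (131.2° against 130.9°), so the dial is done. Next I'll move over the driver's handle.

```bash
python3 -m inch '[[[-2.3,-3.67,0],[0,0,0],0.6],[[-2.3,-3.67,0],[0,0,0],0.6],[[-2.3,-3.67,0],[0,0,0],0.6],[[-2.3,-3.67,0],[0,0,0],0.6],[[-2.3,-3.67,0],[0,0,0],0.6],[[-2.3,-3.67,0],[0,0,0],0.6],[[0,0,0],[0,0,10],0.6],[[0,0,0],[0,0,10],0.6],[[0,0,0],[0,0,10],0.6],[[0,0,0],[0,0,10],0.6],[[0,0,0],[0,0,10],0.6],[[0,0,0],[0,0,10],0.6],[[0,0,0],[0,0,10],0.6],[[0,0,0],[0,0,10],0.6],[[0,0,0],[0,0,10],0.6],[[0,0,0],[0,0,10],0.6],[[0,0,0],[0,0,10],0.6],[[0,0,0],[0,0,0],0.6],[[0,0,0],[0,0,0],0.6]]' 40
python3 - <<'E'
from h import *
togo(451,-191,70,25.65-90)
c,im=grab("wrist");cv2.imwrite("pics/w4.png",im[:,:,::-1]);np.save("w4.npy",c,allow_pickle=True)
E
```

```text
time_s: 11.68
position: [451.7, -191.1, 327.7]
tool_rot: [0.975, 0.223, -0.0, -0.0]
contact_force: [-1.7, 1.0, -0.3]
finger_gap: 55.2
grasp_force: 0.0
shift cm [-4.000e-02 -1.000e-02  2.577e+01] len 25.77 y at -64.2 turn z 0.1 tilt [-0.001  0.001 -1.   ] q6 32 t 11.675
```

View pics/w4.png

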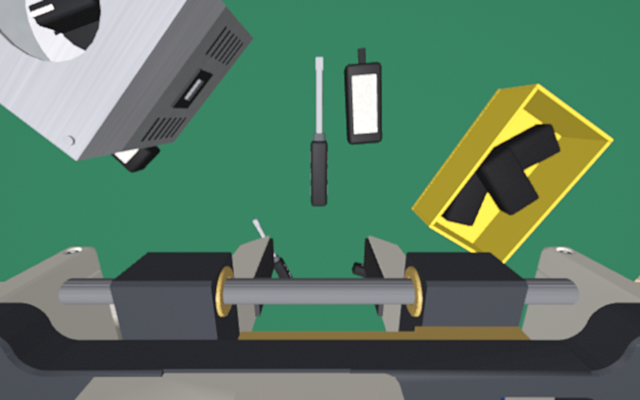

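The driver is upright at column 319, with its handle from row 137 to 205 and its tip at (320,58). It is centred on the gripper. The slot's black bezel is at (192,90) on the variac's side, so I'll measure both.

```bash
python3 - <<'E'
from h import *
c=np.load("w4.npy",allow_pickle=True).item();im=cv2.imread("pics/w4.png")[:,:,::-1]
for k in dark(c,im,24,(300,130,340,215)):print("handle",k[0])
m=(im.min(2)[52:135,305:335]>110);ys,xs=np.where(m);Q=np.array([onz(c,(x+305,y+52),14) for x,y in zip(xs,ys)],np.float32)
f=cv2.fitLine(Q,cv2.DIST_HUBER,0,.01,.01).ravel();print("shaft yaw",np.degrees(np.arctan2(f[1],f[0])),"tip",Q[np.argmax(Q@f[:2])],f[2:])
# slot bezel onto plane local y=-83
V=np.array([507.5,63]);a=np.radians(-17.4);u=np.array([np.cos(a),np.sin(a)]);v=np.array([-u[1],u[0]])
x0,y0,x1,y1=165,60,220,115
mk=(im[y0:y1,x0:x1].max(2)<60).astype(np.uint8)
k=max(cv2.findContours(mk,0,1)[0],key=cv2.contourArea)
o,_=ray(c,(0,0));P=[]
for p in k[:,0]:
    d=ray(c,p+[x0,y0])[1];s=(-83-(o[:2]-V)@v)/(d[:2]@v);X=o+s*d;P.append([(X[:2]-V)@u,X[2]])
P=np.array(P,np.float32);print("bezel x,z",P.min(0),P.max(0),cv2.minAreaRect(P))
S=V-83*v;print("slot",S,"yaw push",90-17.4)
E
```

```text
handle ((451.60089111328125, -191.46688842773438), (89.76566314697266, 20.578025817871094), 26.187816619873047)
shaft yaw 25.769335 tip [ 586.38306 -124.07887] [ 545.712   -146.55241]
bezel x,z [-23.433292  51.495464] [28.456415 90.15231 ] ((2.7521324157714844, 70.66207122802734), (51.877296447753906, 38.118385314941406), 0.9580803513526917)
slot [482.67961424 -16.20194727] yaw push 72.6
```

```bash
python3 -m inch '[[[0,0,4.5],[0,0,0],0.6],[[0,0,4.5],[0,0,0],0.6],[[0,0,4.5],[0,0,0],0.6],[[0,0,4.5],[0,0,0],0.6],[[0,0,3.5],[0,0,0],0.6],[[0,0,2.5],[0,0,0],0.6],[[0,0,1.2],[0,0,0],0.6],[[0,0,0.6],[0,0,0],0.6],[[0,0,0],[0,0,0],0.6],[[0,0,0],[0,0,0],0],[[0,0,0],[0,0,0],0],[[0,0,0],[0,0,0],0],[[0,0,0],[0,0,0],0],[[0,0,0],[0,0,0],0],[[0,0,0],[0,0,0],0]]' 45
python3 -c "
from h import *
togo(451.5,-191.4,70,25.77-90)"
```

```text
time_s: 13.6
position: [451.9, -191.2, 70.4]
tool_rot: [0.975, 0.222, 0.0, 0.0]
contact_force: [-0.2, 0.2, 5.0]
finger_gap: 23.4
grasp_force: 45.0
shift cm [-0.04  0.    0.04] len 0.06 y at -64.4 turn z -0.2 tilt [ 0. -0. -1.] q6 33 t 13.6
```

The driver is gripped. I'll lift it clear and turn it to line up with the slot.

```bash
python3 -m inch '[[[0,0,-1.5],[0,0,0],0],[[0,0,-2.3],[0,0,0],0],[[0,0,-2],[0,0,0],0],[[-1.5,0,0],[0,0,0],0],[[0,0,0],[0,0,-7.8],0],[[0,0,0],[0,0,-7.8],0],[[0,0,0],[0,0,-7.8],0],[[0,0,0],[0,0,-7.8],0],[[0,0,0],[0,0,-7.8],0],[[0,0,0],[0,0,-7.8],0],[[0,0,0],[0,0,0],0],[[0,0,0],[0,0,0],0]]'
python3 - <<'E'
from h import *
s=r.get_state();a=np.radians(72.6);p=np.array([np.cos(a),np.sin(a)])
S=np.array([483.6,-16.5]);g=S-p*(152+15);togo(g[0],g[1],129,-17.4)
c,im=grab("wrist");cv2.imwrite("pics/w5.png",im[:,:,::-1]);np.save("w5.npy",c,allow_pickle=True)
t=s["position"][:2]+152*p;print("expected tip px",proj(c,[*t,s["position"][2]-58.4]),"mouth px",proj(c,[*S,70]))
E
```

```text
time_s: 15.1
position: [437.7, -197.7, 127.8]
tool_rot: [0.808, 0.589, -0.0, -0.0]
contact_force: [-0.3, 0.3, -0.6]
finger_gap: 23.6
grasp_force: 45.0
shift cm [ 1.95 -1.05 -0.11] len 2.22 y at -17.8 turn z -0.4 tilt [-0.001  0.001 -1.   ] q6 -16 t 15.1
expected tip px [318.38808285 -64.56541637] mouth px [ 290.9161822  -176.03455029]
```

View pics/w5.png

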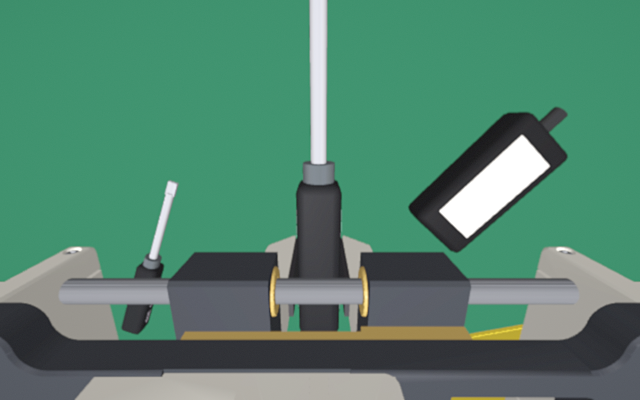

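The driver sits straight in the grip, with its shaft vertical at column 319. I'll move to a stand-off 15 mm from the slot and check the tip numerically.

```bash
python3 -m inch '[[[1,-0.5,-0.05],[0,0,-0.4],0],[[0.95,-0.55,-0.05],[0,0,0],0],[[0,0,0],[0,0,0],0],[[0,0,0],[0,0,0],0]]'
python3 - <<'E'
from h import *
s=r.get_state();P=s["position"];a=np.radians(72.6);p=np.array([np.cos(a),np.sin(a)]);S=np.array([483.6,-16.5]);g=S-p*167;togo(g[0],g[1],129,-17.4)
for n in("scene","top"):
    c,im=grab(n)
    f=lambda d:proj(c,[*(P[:2]+d*p),P[2]-58.4])
    A,B=f(60),f(152);B2=f(158);L=np.linalg.norm(B-A);e=(B-A)/L;nn=np.array([-e[1],e[0]])
    print(n,"A",A.round(1),"tip",B.round(1),"slot",proj(c,[*S,70]).round(1))
    for d in(70,90,110,130,140,146,150,154,158):
        q=f(d);row=[]
        for k in range(-5,6):
            x,y=np.round(q+k*nn).astype(int);row.append(im[y,x].tolist()[0])
        print(d,row,"nn",nn.round(2) if d==70 else "")
E
```

```text
time_s: 15.65
position: [434.3, -175.7, 129.3]
tool_rot: [0.805, 0.594, 0.0, 0.0]
contact_force: [0.4, -1.1, -0.7]
finger_gap: 23.4
grasp_force: 45.0
shift cm [-0.03 -0.05  0.03] len 0.07 y at -17.2 turn z 0.2 tilt [ 0. -0. -1.] q6 -14 t 15.65
scene A [272.  226.7] tip [301.3 213.1] slot [305.8 211. ]
70 [54, 49, 49, 60, 217, 230, 94, 48, 53, 56, 56] nn [0.42 0.91]
90 [55, 49, 49, 92, 229, 217, 106, 49, 54, 57, 56] nn 
110 [57, 51, 60, 60, 219, 226, 89, 50, 52, 59, 57] nn 
130 [55, 50, 61, 94, 221, 231, 98, 51, 55, 57, 56] nn 
140 [56, 53, 59, 150, 227, 178, 102, 53, 59, 59, 57] nn 
146 [57, 56, 63, 147, 228, 230, 114, 53, 57, 57, 60] nn 
150 [80, 64, 65, 145, 145, 136, 134, 55, 55, 57, 56] nn 
154 [64, 80, 80, 75, 79, 82, 74, 76, 71, 79, 69] nn 
158 [79, 82, 81, 81, 79, 82, 81, 82, 82, 83, 81] nn 
top A [362.2 214.8] tip [327.4 204.8] slot [321.9 203.5]
70 [33, 33, 28, 25, 84, 189, 221, 224, 30, 34, 26] nn [ 0.27 -0.96]
90 [31, 28, 31, 61, 227, 227, 238, 227, 33, 33, 32] nn 
110 [24, 32, 30, 70, 175, 238, 227, 61, 26, 26, 27] nn 
130 [35, 32, 27, 30, 141, 239, 227, 97, 29, 24, 22] nn 
140 [32, 28, 28, 63, 216, 238, 238, 189, 33, 32, 31] nn 
146 [30, 29, 38, 115, 216, 238, 238, 229, 83, 32, 29] nn 
150 [30, 31, 30, 73, 149, 167, 71, 165, 28, 28, 23] nn 
154 [28, 24, 27, 27, 28, 28, 30, 25, 32, 26, 28] nn 
158 [33, 25, 29, 26, 24, 26, 26, 31, 24, 33, 29] nn
```

The tip is where predicted, within about 1 mm, and the shaft is level. I'll push in and watch the force.

```bash
python3 -m inch '[[[1,-0.05,0],[0,0,0],0],[[1,0,0],[0,0,0],0],[[1,0,0],[0,0,0],0],[[0.3,0,0],[0,0,0],0],[[0,0,0],[0,0,0],0]]'
python3 -m inch '[[[0.2,0,0],[0,0,0],0],[[0.2,0,0],[0,0,0],0],[[0.2,0,0],[0,0,0],0],[[0.2,0,0],[0,0,0],0],[[0,0,0],[0,0,0],0]]'
python3 -m inch '[[[0.2,0,0],[0,0,0],0],[[0.15,0,0],[0,0,0],0],[[0,0,0],[0,0,0],0]]'
```

```text
time_s: 16.38
position: [443.5, -143.9, 129.2]
tool_rot: [0.805, 0.594, 0.0, 0.0]
contact_force: [0.3, 0.3, -0.6]
finger_gap: 23.1
grasp_force: 45.0
time_s: 17.0
position: [445.8, -136.8, 129.3]
tool_rot: [0.805, 0.594, -0.0, 0.0]
contact_force: [-0.3, -1.9, -0.7]
finger_gap: 23.6
grasp_force: 45.0
time_s: 17.38
position: [446.8, -133.8, 129.3]
tool_rot: [0.805, 0.594, -0.0, 0.0]
contact_force: [-1.8, -4.4, -0.9]
finger_gap: 23.7
grasp_force: 45.0
```

```bash
for k in 1; do python3 -m inch '[[[0.2,0,0],[0,0,0],0],[[0.2,0,0],[0,0,0],0],[[0,0,0],[0,0,0],0]]'; done
python3 -m inch '[[[0.2,0,0],[0,0,0],0],[[0.1,0,0],[0,0,0],0],[[0,0,0],[0,0,0],0]]'
python3 -m inch '[[[0.15,0,0],[0,0,0],0],[[0,0,0],[0,0,0],0]]'
```

```text
time_s: 17.75
position: [447.9, -129.9, 129.3]
tool_rot: [0.805, 0.594, -0.0, 0.0]
contact_force: [-2.0, -4.8, -1.8]
finger_gap: 23.4
grasp_force: 45.0
time_s: 18.12
position: [448.7, -128.8, 129.5]
tool_rot: [0.805, 0.594, -0.001, 0.002]
contact_force: [-5.5, -14.1, 0.1]
finger_gap: 23.7
grasp_force: 45.0
time_s: 18.38
position: [449.1, -128.6, 129.7]
tool_rot: [0.804, 0.594, -0.002, 0.002]
contact_force: [-8.5, -22.0, -0.8]
finger_gap: 23.8
grasp_force: 45.0
```

The force held near 5 N through the travel, then climbed to 23 N with the arm stalled, so the tab is fully in. I'll withdraw straight back and lift.

```bash
python3 -m inch '[[[-0.6,0,0],[0,0,0],0],[[-1,0,0],[0,0,0],0],[[-2,0,0],[0,0,0],0],[[-2,0,0],[0,0,0],0],[[-1.5,0,0],[0,0,0],0],[[0,0,-4],[0,0,0],0],[[0,0,-5],[0,0,0],0],[[0,0,-5],[0,0,0],0],[[0,0,-4],[0,0,0],0],[[0,0,0],[0,0,0],0],[[0,0,0],[0,0,0],0]]'
python3 - <<'E'
from h import *
togo(490,406.5,310,-84)
c,im=grab("top")
hsv=cv2.cvtColor(im,cv2.COLOR_RGB2HSV)
# tray floor: bright grey
x0,y0,x1,y1=125,125,205,255
m=((hsv[...,1]<50)&(hsv[...,2]>150))[y0:y1,x0:x1].astype(np.uint8);k=max(cv2.findContours(m,0,1)[0],key=cv2.contourArea)
print("floor",cv2.minAreaRect(np.array([onz(c,p[0]+[x0,y0],4) for p in k],np.float32)))
for n,b in(("a",(255,225,315,270)),("b",(370,150,415,200))):
    print(n,[k[0] for k in dark(c,im,30,b,lo=100)])
im0=cv2.imread("pics/top0.png")[:,:,::-1];print([k[0] for k in dark(c,im0,30,(255,225,315,270),lo=100)+dark(c,im0,30,(370,150,415,200),lo=100)])
E
```

```text
time_s: 19.75
position: [427.8, -192.6, 308.2]
tool_rot: [0.805, 0.593, -0.0, -0.001]
contact_force: [-0.9, -0.4, -1.5]
finger_gap: 23.8
grasp_force: 45.0
shift cm [ 59.08 -11.77  -0.12] len 60.24 y at -17.2 turn z 66.8 tilt [-0.001  0.001 -1.   ] q6 -16 t 19.75
floor ((545.7894897460938, 419.4443054199219), (265.5044250488281, 121.45130920410156), 5.953898906707764)
a []
b [((594.64453125, -194.40174865722656), (65.94239044189453, 125.40592193603516), 57.613101959228516)]
[((565.852294921875, -198.85899353027344), (115.1623306274414, 48.52446746826172), 30.58273696899414)]
```

```bash
python3 -m inch '[[[4,-0.8,0],[0,0,0],0],[[4.6,-0.9,0],[0,0,0],0],[[4.6,-0.9,0],[0,0,0],0],[[4.6,-0.9,0],[0,0,0],0],[[4.6,-0.9,0],[0,0,0],0],[[4.6,-0.9,0],[0,0,0],0],[[4.6,-0.9,0],[0,0,0],0],[[4.6,-0.9,0],[0,0,0],0],[[4.6,-0.9,0],[0,0,0],0],[[4.6,-0.9,0],[0,0,0],0],[[4.6,-0.9,0],[0,0,0],0],[[4.6,-0.9,0],[0,0,0],0],[[4.6,-0.9,0],[0,0,0],0],[[0,0,0],[0,0,0],0],[[0,0,0],[0,0,0],0]]'
python3 -m inch '[[[0,0,0],[0,0,9.5],0],[[0,0,0],[0,0,9.5],0],[[0,0,0],[0,0,9.5],0],[[0,0,0],[0,0,9.5],0],[[0,0,0],[0,0,9.5],0],[[0,0,0],[0,0,9.5],0],[[0,0,0],[0,0,9.5],0],[[0,0,0],[0,0,0],0],[[0,0,0],[0,0,0],0]]'
python3 - <<'E'
from h import *
togo(491,408,75,-84)
c,im=grab("wrist")
m=(im.min(2)[0:200,300:345]>170);print([ (y,np.where(m[y])[0].mean()+300) for y in range(5,160,30) if m[y].any()])
E
```

```text
time_s: 21.68
position: [492.2, 406.4, 307.3]
tool_rot: [0.805, 0.594, -0.002, 0.0]
contact_force: [-0.5, -0.4, -0.9]
finger_gap: 23.9
grasp_force: 45.0
time_s: 22.8
position: [492.7, 406.1, 309.2]
tool_rot: [0.998, 0.056, -0.0, 0.0]
contact_force: [0.0, 0.3, -1.0]
finger_gap: 23.4
grasp_force: 45.0
shift cm [-0.14 -0.21 23.42] len 23.42 y at -83.6 turn z 0.4 tilt [-0. -0. -1.] q6 116 t 22.8
[(5, np.float64(317.5)), (35, np.float64(321.90909090909093)), (65, np.float64(322.0)), (95, np.float64(322.0)), (125, np.float64(322.0)), (155, np.float64(322.0))]
```

```bash
python3 -m inch '[[[-0.07,-0.1,4],[0,0,0],0],[[-0.07,-0.1,4.5],[0,0,0],0],[[0,0,4.5],[0,0,0],0],[[0,0,4],[0,0,0],0],[[0,0,3],[0,0,0],0],[[0,0,2],[0,0,0],0],[[0,0,1],[0,0,0],0],[[0,0,0],[0,0,0],0],[[0,0,0.2],[0,0,0],0],[[0,0,0.1],[0,0,0],0],[[0,0,0],[0,0,0],0]]'
```

```text
time_s: 24.22
position: [491.1, 408.9, 76.7]
tool_rot: [0.998, 0.055, 0.0, -0.0]
contact_force: [-0.5, -0.3, -1.5]
finger_gap: 23.7
grasp_force: 45.0
```

```bash
python3 -m inch '[[[0,0,0.1],[0,0,0],0],[[0,0,0.1],[0,0,0],0],[[0,0,0],[0,0,0],0],[[0,0,0],[0,0,0],0]]'
```

```text
time_s: 24.72
position: [491.0, 408.8, 74.5]
tool_rot: [0.998, 0.055, 0.0, -0.0]
contact_force: [-0.8, -1.4, 1.8]
finger_gap: 23.4
grasp_force: 45.0
```

It's touching the tray floor. I'll release, rise and step aside so the top camera can check.

```bash
python3 -m inch '[[[0,0,0],[0,0,0],0.3],[[0,0,0],[0,0,0],0.5],[[0,0,0],[0,0,0],0.5],[[0,0,0],[0,0,0],0.5],[[0,0,-1],[0,0,0],0.5],[[0,0,-3],[0,0,0],0.5],[[0,0,-5],[0,0,0],0.5],[[0,0,-5],[0,0,0],0.5],[[0,0,-5],[0,0,0],0.5],[[-5,0,-3],[0,0,0],0.5],[[-5,0,0],[0,0,0],0.5],[[-5,0,0],[0,0,0],0.5],[[-5,0,0],[0,0,0],0.5],[[-5,0,0],[0,0,0],0.5],[[-5,0,0],[0,0,0],0.5],[[0,0,0],[0,0,0],0.5],[[0,0,0],[0,0,0],0.5]]'
python3 - <<'E'
from h import *
c,im=grab("top");c2,sc=grab("scene")
im0=cv2.imread("pics/top0.png")[:,:,::-1]
for b in((255,225,315,270),(370,150,415,200)):
    for q in(im0,im):print([k[0] for k in dark(c,q,30,b,lo=100)])
d=cv2.absdiff(im,im0).max(2);print("bottle diff",(d[110:150,300:330]>40).sum())
a=im[115:270,115:425,::-1];s=sc[120:280,260:480,::-1]
a=cv2.resize(a,None,fx=2,fy=2);s=cv2.resize(s,None,fx=1.7,fy=1.7)
o=np.zeros((600,640,3),np.uint8);o[:a.shape[0],:a.shape[1]]=a;o[a.shape[0]+5:a.shape[0]+5+s.shape[0],:s.shape[1]]=s;cv2.imwrite("pics/fin.png",o)
E
```

```text
time_s: 26.85
position: [193.2, 376.1, 295.0]
tool_rot: [0.998, 0.055, 0.001, -0.001]
contact_force: [0.0, -0.3, 0.1]
finger_gap: 45.9
grasp_force: 0.0
[]
[]
[((565.852294921875, -198.85899353027344), (115.1623306274414, 48.52446746826172), 30.58273696899414)]
[((565.9192504882812, -199.00473022460938), (115.19254302978516, 48.346920013427734), 30.253971099853516)]
bottle diff 0
```

View pics/fin.png

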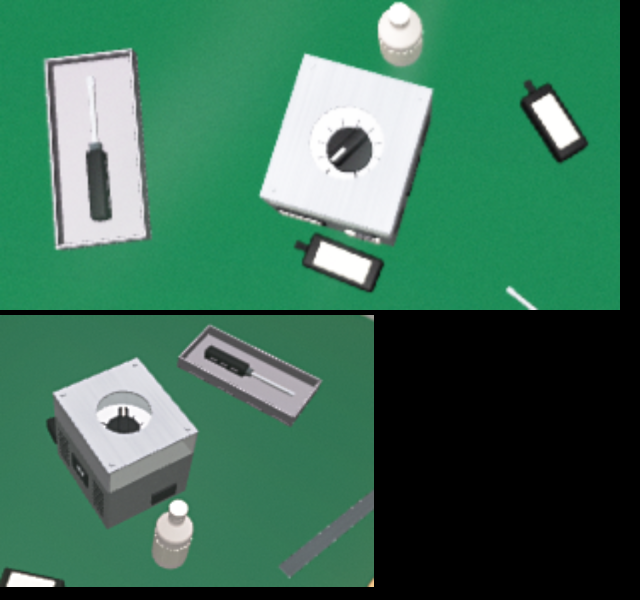

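The driver lies flat in the tray, at (97,150) in the upper picture. The pointer at (340,155) is on the zero mark, and the adapters and bottle are where they were.

```bash
python3 -c "
from plant import r
print(r.hand_in())"
```

```text
the job is handed in; nothing more can be done
None
```

The job is handed in: dial turned back to its zero stop, then the reset tab pressed until it bottomed, and the screwdriver laid flat in the tray, with the adapters and bottle left where they were, at about 27 s of the 72 s limit.

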